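# Close up the label printer after loading a roll

## Task

A new roll has been loaded in the desktop label printer. Fold its raised print head down until it lies fully home on the rubber platen roller, then swing the top cover shut over it until it is fully closed. Only push with the fingers: grasp and lift nothing, do not push the printer from its place, and leave the three specimen pots beside it standing where they are.

Things in the scene. Friction and masses are not known exactly. Their poses are not given: they have to be found in the camera images.
- label_printer: Grey desktop label printer, 184 x 112 x 114 mm with cover shut, 1.6 kg, loose on rubber feet. Origin: centre of its underside. Turned as it was left. x axis from its front (dark panel) to its rear, y to its left, z up. Open tub, walls 74 mm high; the white roll in it ends 96 mm above the work surface, centred 32 mm behind the origin; black platen roller 68 mm before the origin.
- print_head_hinge (a point): Middle of the print head's hinge axis, 20 mm in front of the printer's origin and 84 mm above the work surface; axes as the printer's, hinge axis along y.
- print_head (a joint): Angle of the print head (rad): 0 = down on the platen roller, home; 1.57 = standing upright; at most 1.75. The hinge has friction (about 0.12 N m) and no spring: the head stays where it is left.
- print_head_edge (a point): On the print head, a black plate 74 mm wide (y), 58 mm long from the hinge, 13 mm thick, plus a thumb tab to 64 mm. This point: middle of its upper (rear, when upright) surface, 54 mm from the hinge, 6 mm off the hinge plane (ribs to 7.5 mm). Axes turn with the head: -x from the hinge to the free edge, z out of the upper surface.
- cover_hinge (a point): Middle of the cover's hinge axis at the rear rim, 84 mm behind the printer's origin and 80 mm above the work surface; axes as the printer's, hinge axis along y.
- cover (a joint): Angle of the cover (rad): 0 = shut; 1.57 = standing upright behind the tub; at most 1.95. The hinge has friction (about 0.35 N m) and no spring: the cover stays where it is left. Cover mass 0.22 kg. On a raised head it stops at about 0.3.
- cover_edge (a point): On the grey cover, a shell 180 mm long, 112 mm wide, 37 mm deep with a clear window. This point: middle of its outer top face, 154 mm from the hinge and 34 mm off the hinge plane (the front is 20 mm further). Axes turn with the cover: -x from the hinge to the front, z out of the outer face (up when shut, to the rear when upright).
- cover_back (a point): As cover_edge, but 120 mm from the hinge (34 mm off the hinge plane).
- pot_1: Bystander: specimen pot with white cap, 49 mm diameter, 65 mm high, beside the printer, on its -y side. Origin: centre of its underside.
- pot_2: Bystander: specimen pot as pot_1, same row.
- pot_3: Bystander: specimen pot as pot_1, same row.

How it is judged:
By the outcome, as a careful person would: the job done as asked, in the order asked, and still so for the second after the job is handed in, with the robot touching nothing.
It also fails if it takes over 54 s, if anything falls off the work surface, if the arm or the gripper's body presses on something with over 40 N, if the wrist force passes 120 N, or if a joint passes its speed limit or range.

## Robot

A 6-joint arm with a two-finger parallel gripper is mounted at the origin on a cart in front of the work surface, level with it; the furniture and walls round the work are solid. World frame = base frame: x ahead of the robot, y to its left, z up, the work surface at z = 0. Lengths are in m, angles in rad, forces in N, time in s.
With the tool pointing down it reaches from about 0.3 to 0.85 m from the base axis. Payload 4.2 kg.
Tool frame: the origin (TCP) lies midway between the tips of the shut fingers; the grasp point (between the pads) lies 19 mm behind it (ctrl.tcp_to_grasp is the distance from the TCP to the grasp point, in m); z points along the fingers, y is the direction in which the jaws open and shut (so a half turn about z gives the same grasp; the last joint's range is limited). The gripper opens to 91 mm and grips with 3 to 60 N. Pads are 32 mm wide; open, the fingers measure 118 mm over their backs; the gripper's body (76 mm by 178 mm) begins 60 mm behind the grasp point.
Start: joints at [-1.177, 0.32, 1.565, -0, 1.257, -0.02], TCP at [0.231, -0.526, 0.214] pointing down, gripper open.
Joint ranges: [-3.11, 3.11], [-0.84, 2.01], [0.21, 2.61], [-1.34, 4.49], [0.05, 2.63], [-2.56, 2.56]. Speed limits (rad/s): [2.57, 2.57, 3.14, 3.14, 3.14, 3.14].

## Interface

Orientations are given as a unit quaternion [w, x, y, z].
In Python, from rig import ctrl, viewer gives the robot as it stands.
- The arm moves only by the tool move_arm, never from a script. Its argument "targets" is a list of rows, each a list of 3 entries, a list of its own where there are three numbers: the closure, from 0 (fully open) to 1 (shut), then the shift along the tool's x, y, z in m, then the turn about the tool's z in degrees. In form: [[grip, [x, y, z], turn], ...]. A call has 1 to 10 rows; each row is the pose to reach, as a shift and turn from the pose measured when the call began, along the tool's axes at that moment; what a row does not reach only later rows make up. A row lasts 1/10 s, in which the tool goes at most 50 mm and 8.59 degrees, less where a joint would pass 70% of its speed; a pose out of reach is approached as far as the arm can. A call with a gripper value outside its range is refused whole. The fingers move at their own pace and stop on an object; "force" is the grip in N (left out, the last holds). Time passes only in rows, so rows that repeat a pose let the fingers close. It gives the time, the measured TCP pose, the force and the opening at its end, in the units of the state.
- ctrl.read_state(): the state, without advancing time (a new reading comes with each control period).
- viewer.capture(name): name is "scene" or "side" or "wrist"; returns a dict with "pixels" (480x640x3 uint8, red, green, blue), "fx", "fy", "cx", "cy" (pixels), "k1" (the pictures are not rectified: a ray, as slopes to the right and down, at radius r is drawn at 1 + k1 r^2 times it, then the intrinsics apply), "rvec" (rotation vector, rad) and "tvec" (3), from world to camera coordinates, as OpenCV has them; the wrist camera has in their place "T_tool_cam" (4x4, takes a point from camera to tool coordinates, whose origin is the TCP and whose axes are the flange's). Camera axes: x right, y down, z forward; pixel columns grow to the right and rows downward; lengths in m; the calibration is good to about 2 mm. A picture is of the moment at which its call begins: read the wrist's pose just before it. There is no depth.
- ctrl.hand_in(): hands the job in, once; it reports no verdict.
The state is a dict: "t": time; "joints": joint angles; "qd": joint speeds; "tau": joint torques, N m; "eef_pos": TCP position; "ee_rot": TCP orientation; "ft_force": force on the tool from outside, world axes, zero at the start; "moment": the same for the moment, N m; "gripper_width": finger opening in m.
Only numpy, scipy, OpenCV 4.12 (cv2) and the standard library are available. Lean on these libraries where they do the work, as an engineer would, in place of code of your own. Each camera call takes 0.05 s, during which the arm holds its last target. There are 200 camera calls.

## Working session

There is one attempt and no reset: what is moved stays moved. The work goes in short steps, Python scripts to look and compute and a tool call to move; the robot and the scene stay as the last step left them, time stands still between calls to the robot, and variables do not carry over. Pictures are saved under pics/ and viewed, about 8 in all and at most 12, crops included, and the job is handed in when it is done.

Besides the shell and the picture viewer there is one more tool, called as name(argument=value, ...), one argument or row to a line, values as JSON. move_arm: Moves the arm, as the interface text tells. Its arguments: {"type":"object","properties":{"targets":{"type":"array","items":{"type":"array"}},"force":{"type":"number"}},"required":["targets"]}

```bash
mkdir -p pics; ls
python3 - <<'E'
from rig import ctrl, viewer
import cv2, numpy as np, pickle
s=ctrl.read_state(); print(s)
ims=[]
for n in ("scene","side","wrist"):
    c=viewer.capture(n); cv2.imwrite(f"pics/{n}0.png",c["pixels"][:,:,::-1]); pickle.dump(c,open(f"{n}0.pkl","wb"))
    print(n,{k:np.round(v,4).tolist() for k,v in c.items() if k!="pixels"})
E
```

```text
pics
{'t': 0.0, 'joints': array([-1.17699858e+00,  3.20306369e-01,  1.56564350e+00,  2.10946141e-05,
        1.25738093e+00, -2.00339896e-02]), 'qd': array([-0.00143159, -0.00156915, -0.00109383, -0.00033842,  0.00046792,
        0.00143581]), 'tau': array([-1.13966435e-03, -4.12463844e+01, -2.31974906e+01,  7.28400657e-02,
        4.55432211e-02, -1.35810433e-04]), 'eef_pos': array([ 0.2310224 , -0.52601979,  0.21312575]), 'ee_rot': array([-8.55802253e-04,  9.78669480e-01,  2.05439270e-01, -1.51613784e-04]), 'ft_force': array([-0.16725149, -0.07123853,  0.67789319]), 'moment': array([0.00756868, 0.02116681, 0.01872046]), 'gripper_width': 0.09125516459159942}
scene {'fx': 494.3719, 'fy': 494.3719, 'cx': 322.3355, 'cy': 238.3139, 'k1': -0.0125, 'rvec': [1.8506, -1.0181, 0.62], 'tvec': [-0.4575, 0.2322, 0.6268]}
side {'fx': 488.7519, 'fy': 488.7519, 'cx': 318.1758, 'cy': 235.2076, 'k1': -0.0668, 'rvec': [2.6051, 0.6813, -0.1626], 'tvec': [-0.3352, -0.3489, 1.1209]}
wrist {'fx': 368.8054, 'fy': 368.8054, 'cx': 314.8617, 'cy': 234.8485, 'k1': 0.0102, 'T_tool_cam': [[-0.0005, -0.965, -0.2622, 0.0735], [1.0, -0.0005, -0.0001, 0.0], [0.0, -0.2622, 0.965, -0.1704], [0.0, 0.0, 0.0, 1.0]]}
```

View pics/scene0.png

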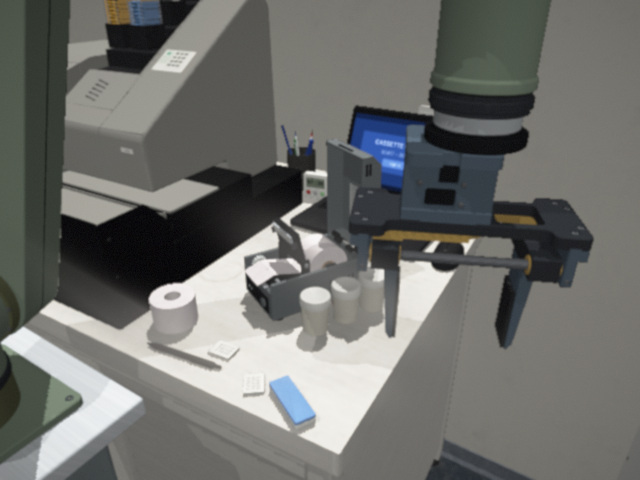

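View pics/side0.png

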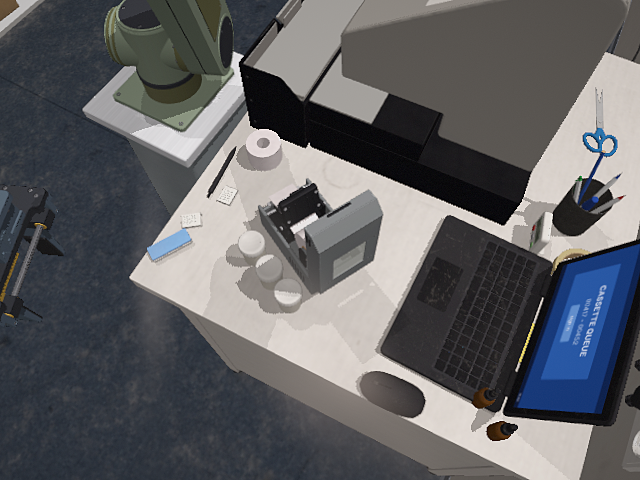

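The scene view shows the printer at about (300,275), with pots at (315,310), (345,298) and (370,290). The side view shows the printer at about (325,235), the head at (298,205), the cover at (345,240), and pots at (252,245), (268,268) and (288,294). Next I'll enlarge both.

Run:
```python
import cv2, numpy as np
a=cv2.imread("pics/side0.png")[170:320,230:400]; b=cv2.imread("pics/scene0.png")[130:340,235:395]
a=cv2.resize(a,None,fx=2.4*1.0,fy=2.4,interpolation=cv2.INTER_CUBIC); b=cv2.resize(b,None,fx=2.4,fy=2.4,interpolation=cv2.INTER_CUBIC)
o=np.zeros((max(a.shape[0],b.shape[0]),a.shape[1]+b.shape[1],3),np.uint8); o[:a.shape[0],:a.shape[1]]=a;o[:b.shape[0],a.shape[1]:]=b
print(o.shape); cv2.imwrite("pics/crop1.png",o)
```

```text
(504, 792, 3)
```

View pics/crop1.png

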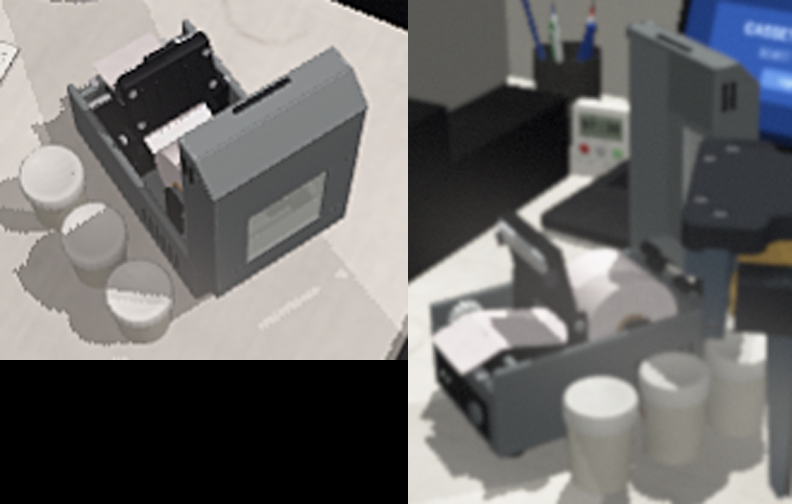

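In the enlarged crops the tub's front corners, the rim, the head's edge and the cover's top edges are all readable. I'll cast rays through those points.

```bash
cat > h.py <<'E'
import cv2, numpy as np, pickle
def ray(c,uv):
    K=np.array([[c["fx"],0,c["cx"]],[0,c["fy"],c["cy"]],[0,0,1]])
    p=cv2.undistortPoints(np.array([[uv]],float),K,np.array([c["k1"],0,0,0,0.]))[0,0]
    d=np.array([p[0],p[1],1.])
    if "rvec" in c:
        R=cv2.Rodrigues(np.array(c["rvec"],float))[0]; return -R.T@np.array(c["tvec"]), R.T@d
def onz(c,uv,z):
    o,d=ray(c,uv); return o+d*(z-o[2])/d[2]
def tri(c1,u1,c2,u2):
    o,d=ray(c1,u1);p,e=ray(c2,u2)
    s=np.linalg.lstsq(np.c_[d,-e],p-o,rcond=None)[0]
    a,b=o+d*s[0],p+e*s[1]; return (a+b)/2,np.linalg.norm(a-b)
S=lambda x,y:(230+x/2.4,170+y/2.4)
C=lambda x,y:(235+(x-408)/2.4,130+y/2.4)
E
python3 - <<'E'
from h import *
np.set_printoptions(precision=4,suppress=True)
sd=pickle.load(open("side0.pkl","rb"));sc=pickle.load(open("scene0.pkl","rb"))
for n,p,z in [("FR rim",S(70,88),.074),("FL rim",S(187,22),.074),("RRbot",S(216,297),0.0),("pot1",S(52,175),.065),("pot2",S(95,233),.065),("pot3",S(140,291),.065)]: print("side",n,onz(sd,p,z))
for n,p,z in [("FR bot",C(505,452),0),("FR rim",C(492,399),.074),("FL rim",C(432,303),.074),("pot1",C(601,402),.065),("pot2",C(675,377),.065),("pot3",C(737,358),.065)]: print("scene",n,onz(sc,p,z))
for n,a,b in [("FR rim",S(70,88),C(492,399)),("FL rim",S(187,22),C(432,303)),("cover top front R (outer edge?)",S(180,150),C(722,85)),("cover topL",S(335,48),C(630,25)),
 ("head tip R",S(120,75),C(577,312)),("headtopL",S(200,32),C(500,215))]:
  print(n,*tri(sd,a,sc,b))
E
```

```text
side FR rim [ 0.3789 -0.2093  0.074 ]
side FL rim [ 0.4269 -0.1144  0.074 ]
side RRbot [ 0.5447 -0.2781  0.    ]
side pot1 [ 0.4034 -0.2746  0.065 ]
side pot2 [ 0.4558 -0.2985  0.065 ]
side pot3 [ 0.5069 -0.3206  0.065 ]
scene FR bot [ 0.3861 -0.2053  0.    ]
scene FR rim [ 0.3482 -0.2275  0.074 ]
scene FL rim [ 0.4219 -0.1165  0.074 ]
scene pot1 [ 0.3933 -0.28    0.065 ]
scene pot2 [ 0.444  -0.3055  0.065 ]
scene pot3 [ 0.487  -0.3294  0.065 ]
FR rim [ 0.3723 -0.2041  0.0537] 0.006780045299362195
FL rim [ 0.4259 -0.1127  0.0709] 6.169247442253428e-05
cover top front R (outer edge?) [ 0.5251 -0.287   0.2415] 0.0043828400476839035
cover topL [ 0.5743 -0.187   0.2529] 0.0023886043523068065
head tip R [ 0.4273 -0.2186  0.1085] 0.040591375781506164
headtopL [ 0.4608 -0.1518  0.1374] 0.0005051308904779952
```

```bash
cat >> h.py <<'E'
from scipy.spatial.transform import Rotation as Ro
O=np.array([.488,-.199,0]); YAW=np.radians(-25)
def P(x,y,z): # printer coords -> world
    c,s=np.cos(YAW),np.sin(YAW); return O+np.array([c*x-s*y,s*x+c*y,z])
def toP(w):
    c,s=np.cos(YAW),np.sin(YAW); d=np.array(w)-O; return np.array([c*d[0]+s*d[1],-s*d[0]+c*d[1],d[2]])
def rot(s): q=np.array(s["ee_rot"]); return Ro.from_quat(q[[1,2,3,0]])
def delta(s,w): return rot(s).inv().apply(np.array(w)-s["eef_pos"])
def turn(s): # deg about tool z so that tool x = printer -x
    x=rot(s).as_matrix()[:,0]; yaw=np.arctan2(x[1],x[0]); d=YAW+np.pi-yaw
    return -np.degrees((d+np.pi)%(2*np.pi)-np.pi)
E
python3 - <<'E'
from h import *
from rig import ctrl
np.set_printoptions(precision=3,suppress=True)
sd=pickle.load(open("side0.pkl","rb"))
print("analyser base edge",toP(onz(sd,(310,148),0)),toP(onz(sd,(400,180),0)),toP(onz(sd,(500,218),0)))
print("laptop",toP(onz(sd,(445,215),.02)),toP(onz(sd,(383,345),.02)))
print("overhang edge px z=.3",toP(onz(sd,(343,55),.3)),toP(onz(sd,(540,135),.3)), toP(onz(sd,(440,110),.1)))
s=ctrl.read_state(); print(delta(s,s["eef_pos"]+[0,0,.15]),delta(s,P(-.03,0,.36)),turn(s))
E
```

```text
analyser base edge [-0.193  0.126  0.   ] [-0.019  0.23   0.   ] [0.166 0.335 0.   ]
laptop [0.102 0.239 0.02 ] [ 0.229 -0.019  0.02 ]
overhang edge px z=.3 [-0.124  0.146  0.3  ] [0.162 0.282 0.3  ] [-0.058  0.347  0.1  ]
[ 0.   -0.   -0.15] [ 0.347 -0.219 -0.146] -131.29168606886108
```

move_arm(
  targets=[
    [1,[0,0,-0.03],0],
    [1,[0,0,-0.07],-6],
    [1,[0.02,-0.01,-0.11],-13],
    [1,[0.05,-0.03,-0.14],-20],
    [1,[0.085,-0.05,-0.146],-28],
    [1,[0.12,-0.075,-0.146],-36],
    [1,[0.155,-0.1,-0.146],-44],
    [1,[0.19,-0.12,-0.146],-52],
    [1,[0.225,-0.14,-0.146],-60],
    [1,[0.26,-0.16,-0.146],-68],
  ],
  force=10,
)

```text
t: 1.15
eef_pos: [0.4054, -0.2737, 0.3594]
ee_rot: [-0.001, 0.694, 0.72, 0.0]
ft_force: [-0.2, 0.6, 1.1]
gripper_width: 0.0141
```

Run:
```python
from h import *
from rig import ctrl
np.set_printoptions(precision=3,suppress=True)
s=ctrl.read_state(); print(s["joints"],s["ft_force"],delta(s,P(-.03,0,.36)),turn(s))
```

```text
[-0.618  0.124  1.465  0.001  1.555 -0.653] [-0.162  0.626  1.137] [ 0.085  0.058 -0.001] -62.96752743297743
```

move_arm(
  targets=[
    [1,[0.02,0.01,0],-8],
    [1,[0.045,0.025,0],-16],
    [1,[0.065,0.04,0],-24],
    [1,[0.085,0.058,0],-32],
    [1,[0.085,0.058,0],-40],
    [1,[0.085,0.058,0],-48],
    [1,[0.085,0.058,0],-56],
    [1,[0.085,0.058,0],-63],
    [1,[0.085,0.058,0],-63],
    [1,[0.085,0.058,0],-63],
  ],
)

```text
t: 2.15
eef_pos: [0.4603, -0.1866, 0.3593]
ee_rot: [-0.001, 0.217, 0.976, 0.001]
ft_force: [0.6, -0.1, 0.1]
gripper_width: 0.0005
```

Run:
```python
from h import *
from rig import ctrl,viewer
np.set_printoptions(precision=3,suppress=True)
s=ctrl.read_state(); print(s["joints"],s["ft_force"],toP(s["eef_pos"]),turn(s),s["qd"].round(3))
w=viewer.capture("wrist"); pickle.dump((s,w),open("w1.pkl","wb")); cv2.imwrite("pics/w1.png",w["pixels"][:,:,::-1])
```

```text
[-0.409  0.136  1.45   0.001  1.557 -1.542] [ 0.577 -0.097  0.116] [-0.03  -0.001  0.359] -0.11545709623184805 [ 0.001  0.001  0.     0.001 -0.    -0.007]
```

View pics/w1.png

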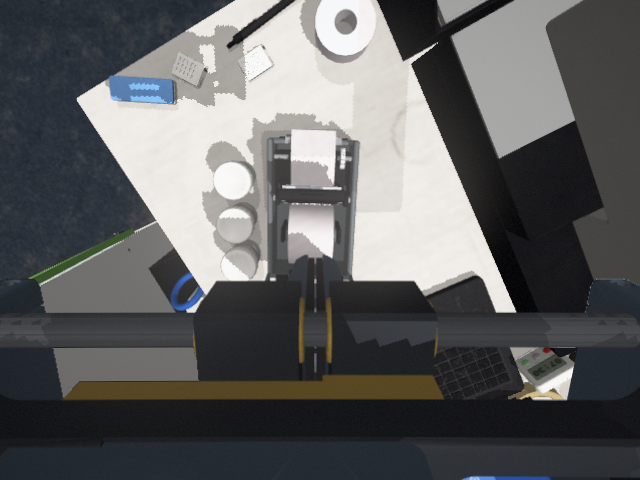

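The wrist view shows the printer squarely aligned: tub walls at columns ~267 and ~356, front rim at row ~138. The head's edge runs along row ~188 over columns 275–350, the roll is at (312,235), and the pots are at (233,180), (236,223) and (240,262).

```bash
cat >> h.py <<'E'
def wonz(s,w,uv,z):
    K=np.array([[w["fx"],0,w["cx"]],[0,w["fy"],w["cy"]],[0,0,1]])
    p=cv2.undistortPoints(np.array([[uv]],float),K,np.array([w["k1"],0,0,0,0.]))[0,0]
    T=np.array(w["T_tool_cam"]); R=rot(s).as_matrix()
    o=s["eef_pos"]+R@T[:3,3]; d=R@T[:3,:3]@[p[0],p[1],1.]
    return o+d*(z-o[2])/d[2]
E
python3 - <<'E'
from h import *
np.set_printoptions(precision=4,suppress=True)
s,w=pickle.load(open("w1.pkl","rb"))
for n,uv,z in [("FRrim",(267,138),.074),("FLrim",(358,140),.074),("RRrim",(268,275),.074),("LR",(354,272),.074),("headR",(275,188),.137),("headL",(350,188),.137),("pot1",(234,180),.065),("pot2",(236,222),.065),("pot3",(240,262),.065)]:
    q=wonz(s,w,uv,z); print(n,q,toP(q))
im=cv2.cvtColor(w["pixels"],cv2.COLOR_RGB2BGR)[115:295,210:400]
cv2.imwrite("pics/w1c.png",cv2.resize(im,None,fx=4,fy=3.3,interpolation=cv2.INTER_CUBIC)[:600,:800])
E
```

```text
FRrim [ 0.372  -0.2084  0.074 ] [-0.1011 -0.0576  0.074 ]
FLrim [ 0.4203 -0.111   0.074 ] [-0.0985  0.0512  0.074 ]
RRrim [ 0.5281 -0.2868  0.074 ] [ 0.0735 -0.0626  0.074 ]
LR [ 0.5725 -0.1825  0.074 ] [0.0696 0.0507 0.074 ]
headR [ 0.4245 -0.2169  0.137 ] [-0.05   -0.0431  0.137 ]
headL [ 0.4584 -0.1445  0.137 ] [-0.0498  0.0369  0.137 ]
pot1 [ 0.3994 -0.2701  0.065 ] [-0.0502 -0.1019  0.065 ]
pot2 [ 0.4481 -0.2936  0.065 ] [ 0.0038 -0.1026  0.065 ]
pot3 [ 0.4985 -0.3147  0.065 ] [ 0.0584 -0.1004  0.065 ]
```

View pics/w1c.png

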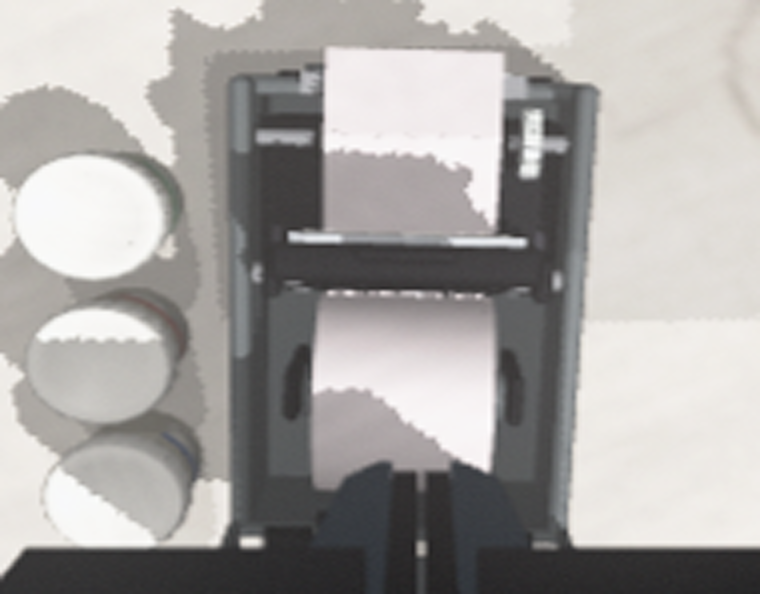

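```bash
cat >> h.py <<'E'
O=np.array([.483,-.201,0]); YAW=np.radians(-25.4)
def path(rows):
    from rig import ctrl
    s=ctrl.read_state(); print("P",toP(s["eef_pos"]).round(4),"turn",round(turn(s),2),"F",s["ft_force"].round(1),"t",s["t"],"j",s["joints"].round(2))
    for r in rows: print(r,delta(s,P(*r)).round(3).tolist())
E
python3 -c "
from h import *
path([(0,0,.135),(-.015,0,.135),(-.026,0,.1315),(-.035,0,.126),(-.043,0,.119),(-.049,0,.111),(-.054,0,.101),(-.056,0,.091),(-.056,0,.086)])"
```

```text
P [-0.0267  0.0032  0.3593] turn 0.31 F [0.5 0.3 0.4] t 2.2 j [-0.41  0.14  1.45  0.    1.56 -1.54]
(0, 0, 0.135) [-0.027, -0.004, 0.224]
(-0.015, 0, 0.135) [-0.012, -0.003, 0.224]
(-0.026, 0, 0.1315) [-0.001, -0.003, 0.228]
(-0.035, 0, 0.126) [0.008, -0.003, 0.233]
(-0.043, 0, 0.119) [0.016, -0.003, 0.24]
(-0.049, 0, 0.111) [0.022, -0.003, 0.248]
(-0.054, 0, 0.101) [0.027, -0.003, 0.258]
(-0.056, 0, 0.091) [0.029, -0.003, 0.268]
(-0.056, 0, 0.086) [0.029, -0.003, 0.273]
```

move_arm(
  targets=[
    [1,[-0.015,-0.003,0.02],0],
    [1,[-0.027,-0.003,0.06],0],
    [1,[-0.027,-0.003,0.1],0],
    [1,[-0.027,-0.003,0.14],0],
    [1,[-0.027,-0.003,0.175],0],
    [1,[-0.027,-0.003,0.205],0],
    [1,[-0.027,-0.003,0.222],0],
    [1,[-0.027,-0.003,0.222],0],
    [1,[-0.018,-0.003,0.222],0],
    [1,[-0.018,-0.003,0.222],0],
  ],
)

```text
t: 3.2
eef_pos: [0.4747, -0.1965, 0.1385]
ee_rot: [-0.0, 0.217, 0.976, 0.001]
ft_force: [0.4, 1.2, 1.0]
gripper_width: 0.0006
```

Run:
```python
from h import *
from rig import viewer
path([(-.009,0,.135),(-.026,0,.1315),(-.035,0,.126),(-.043,0,.119),(-.049,0,.111),(-.054,0,.101),(-.056,0,.091),(-.056,0,.086)])
a=viewer.capture("side")["pixels"][150:330,220:420,::-1];b=viewer.capture("scene")["pixels"][120:340,230:430,::-1]
a=cv2.resize(a,(400,360),interpolation=3);b=cv2.resize(b,(400,440),interpolation=3)
o=np.zeros((440,800,3),np.uint8);o[:360,:400]=a;o[:,400:]=b;cv2.imwrite("pics/c2.png",o)
```

```text
P [-0.0094  0.0005  0.1385] turn 0.28 F [0.4 1.2 1. ] t 3.2 j [-0.42  0.29  1.82  0.    1.04 -1.55]
(-0.009, 0, 0.135) [-0.0, -0.0, 0.004]
(-0.026, 0, 0.1315) [0.017, -0.0, 0.007]
(-0.035, 0, 0.126) [0.026, -0.0, 0.013]
(-0.043, 0, 0.119) [0.034, -0.0, 0.02]
(-0.049, 0, 0.111) [0.04, -0.0, 0.028]
(-0.054, 0, 0.101) [0.045, -0.0, 0.038]
(-0.056, 0, 0.091) [0.047, -0.0, 0.048]
(-0.056, 0, 0.086) [0.047, -0.0, 0.053]
```

View pics/c2.png

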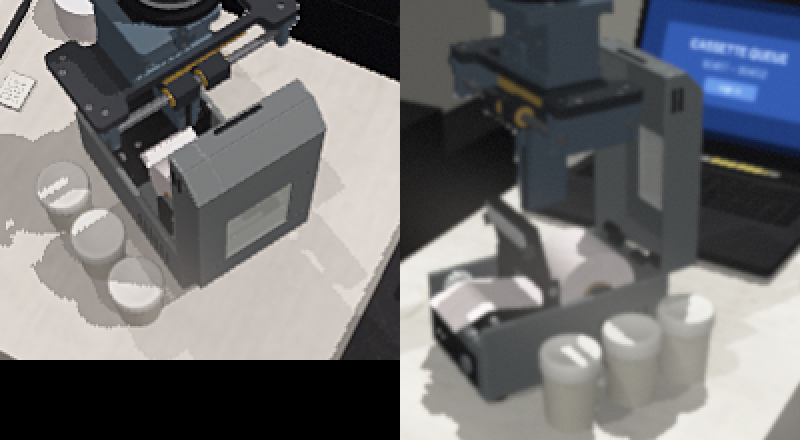

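The side and scene crops show the shut fingers between head and cover: the tip is at about (545,205) in the scene half, behind the head's edge at (490,205). Nothing has been touched yet, so I'll fold the head down along its arc.

move_arm(
  targets=[
    [1,[0.009,0,0.006],0],
    [1,[0.017,0,0.008],0],
    [1,[0.022,0,0.01],0],
    [1,[0.026,0,0.013],0],
    [1,[0.03,0,0.016],0],
    [1,[0.034,0,0.02],0],
    [1,[0.037,0,0.024],0],
    [1,[0.04,0,0.028],0],
    [1,[0.043,0,0.033],0],
    [1,[0.045,0,0.038],0],
  ],
)

```text
t: 4.3
eef_pos: [0.4342, -0.1774, 0.1]
ee_rot: [0.0, 0.217, 0.976, 0.001]
ft_force: [0.2, 0.6, 3.1]
gripper_width: 0.0007
```

```bash
python3 -c "
from h import *
path([(-.056,0,.096),(-.056,0,.091),(-.056,0,.086),(-.056,0,.081)])"
```

```text
P [-0.0542  0.0004  0.1   ] turn 0.28 F [0.2 0.6 3.1] t 4.3 j [-0.41  0.27  1.97  0.    0.91 -1.55]
(-0.056, 0, 0.096) [0.002, -0.0, 0.004]
(-0.056, 0, 0.091) [0.002, -0.0, 0.009]
(-0.056, 0, 0.086) [0.002, -0.0, 0.014]
(-0.056, 0, 0.081) [0.002, -0.0, 0.019]
```

Contact at about 3 N, as expected from the hinge friction. Pressing on to home.

move_arm(
  targets=[
    [1,[0.001,0,0.004],0],
    [1,[0.002,0,0.008],0],
    [1,[0.002,0,0.011],0],
    [1,[0.002,0,0.011],0],
  ],
)

```text
t: 4.7
eef_pos: [0.4321, -0.1763, 0.0901]
ee_rot: [-0.0, 0.217, 0.976, 0.001]
ft_force: [-4.7, 3.5, 14.5]
gripper_width: 0.0004
```

move_arm(
  targets=[
    [1,[0,0,0.003],0],
    [1,[0,0,0.004],0],
    [1,[0,0,0.004],0],
  ],
)

```text
t: 5.0
eef_pos: [0.4322, -0.1763, 0.0899]
ee_rot: [0.0, 0.217, 0.976, 0.001]
ft_force: [-8.9, 3.7, 34.8]
gripper_width: 0.0001
```

The head is firm at z≈0.090, as expected for home. Next I'll lift off and go over and behind the cover.

```bash
python3 -c "
from h import *
sd=pickle.load(open('side0.pkl','rb'))
print('screen foot',toP(onz(sd,(530,330),.03)),toP(onz(sd,(505,405),.03)))
path([(-.056,0,.36),(.175,0,.36),(.175,0,.2)])"
```

```text
screen foot [0.36235549 0.20782945 0.03      ] [0.42682706 0.08436943 0.03      ]
P [-0.0565  0.0005  0.0899] turn 0.3 F [-8.9  3.7 34.8] t 5.0 j [-0.41  0.27  1.98  0.    0.88 -1.55]
(-0.056, 0, 0.36) [-0.001, -0.0, -0.27]
(0.175, 0, 0.36) [-0.232, -0.001, -0.27]
(0.175, 0, 0.2) [-0.232, -0.002, -0.11]
```

move_arm(
  targets=[
    [1,[0,0,-0.01],0],
    [1,[0,0,-0.04],0],
    [1,[0,0,-0.08],0],
    [1,[0,0,-0.12],0],
    [1,[0,0,-0.16],0],
    [1,[0,0,-0.2],0],
    [1,[0,0,-0.24],0],
    [1,[0,0,-0.265],0],
    [1,[0,0,-0.265],0],
  ],
)

```text
t: 5.9
eef_pos: [0.4333, -0.1776, 0.3582]
ee_rot: [0.004, 0.217, 0.976, -0.001]
ft_force: [0.3, 0.9, 0.4]
gripper_width: 0.0005
```

Run:
```python
from h import *
from rig import viewer,ctrl
path([(.175,0,.355),(.175,0,.2)])
a=viewer.capture("side")["pixels"][150:330,220:420,::-1];s=ctrl.read_state();b=viewer.capture("wrist")["pixels"][60:300,200:420,::-1]
a=cv2.resize(a,(400,360),interpolation=3);b=cv2.resize(b,(400,440),interpolation=3)
o=np.zeros((440,800,3),np.uint8);o[:360,:400]=a;o[:,400:]=b;cv2.imwrite("pics/c3.png",o)
```

```text
P [-5.490e-02 -1.000e-04  3.582e-01] turn 0.28 F [0.3 0.9 0.4] t 5.9 j [-0.41  0.08  1.51  0.    1.54 -1.55]
(0.175, 0, 0.355) [-0.23, -0.001, 0.005]
(0.175, 0, 0.2) [-0.229, -0.001, 0.16]
```

View pics/c3.png

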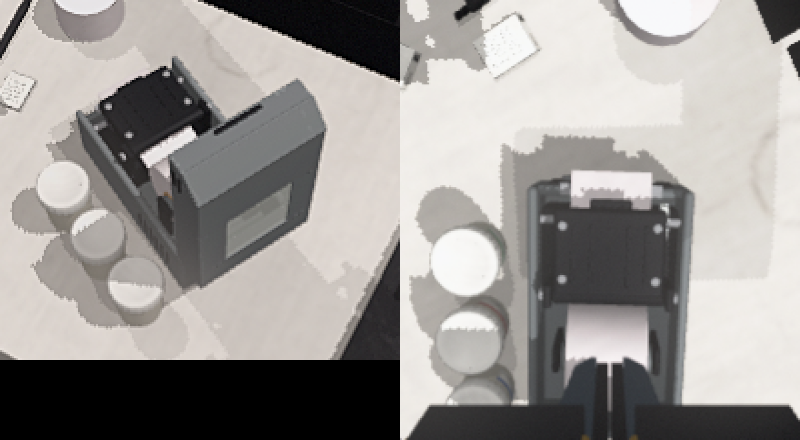

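The side and wrist crops show the head lying flat on the platen (wrist half, columns 545–675 and rows 205–300). The printer and pots are unmoved. Moving behind the cover.

move_arm(
  targets=[
    [1,[-0.02,0,0],0],
    [1,[-0.06,0,0],0],
    [1,[-0.1,0,0],0],
    [1,[-0.14,0,0],0],
    [1,[-0.18,0,0],0],
    [1,[-0.21,0,0],0],
    [1,[-0.23,0,0],0],
    [1,[-0.23,0,0.01],0],
    [1,[-0.23,0,0.03],0],
    [1,[-0.23,0,0.05],0],
  ],
)

```text
t: 7.0
eef_pos: [0.6387, -0.2738, 0.3015]
ee_rot: [-0.002, 0.217, 0.976, 0.001]
ft_force: [0.1, -0.4, 0.3]
gripper_width: 0.0005
```

Run:
```python
from h import *
from rig import viewer,ctrl
L=[(.175,0,.2),(.15,0,.2)]
for t,r in zip([1.5,1.4,1.3,1.2,1.1,1,.9,.8,.7,.6,.5,.4,.3,.2,.1,0],np.linspace(122,150,16)):
    L.append((round((84-r*np.cos(t)+34*np.sin(t)+16)/1e3,4),0,round((80+r*np.sin(t)+34*np.cos(t))/1e3,4)))
path(L)
```

```text
P [0.1719 0.001  0.3015] turn 0.28 F [ 0.1 -0.4  0.3] t 7.0 j [-0.42  0.49  1.08  0.    1.57 -1.55]
(0.175, 0, 0.2) [-0.003, -0.001, 0.101]
(0.15, 0, 0.2) [0.022, -0.001, 0.102]
(np.float64(0.1253), 0, np.float64(0.2041)) [0.046, -0.001, 0.098]
(np.float64(0.1125), 0, np.float64(0.2078)) [0.059, -0.001, 0.094]
(np.float64(0.0991), 0, np.float64(0.2102)) [0.072, -0.001, 0.092]
(np.float64(0.0855), 0, np.float64(0.2112)) [0.086, -0.001, 0.091]
(np.float64(0.0716), 0, np.float64(0.2108)) [0.1, -0.001, 0.091]
(np.float64(0.0577), 0, np.float64(0.2089)) [0.114, -0.0, 0.093]
(np.float64(0.0438), 0, np.float64(0.2055)) [0.128, -0.0, 0.096]
(np.float64(0.0303), 0, np.float64(0.2006)) [0.141, -0.0, 0.101]
(np.float64(0.0172), 0, np.float64(0.1942)) [0.154, -0.0, 0.108]
(np.float64(0.0046), 0, np.float64(0.1864)) [0.167, -0.0, 0.116]
(np.float64(-0.0071), 0, np.float64(0.1773)) [0.179, -0.0, 0.125]
(np.float64(-0.018), 0, np.float64(0.1668)) [0.189, -0.0, 0.135]
(np.float64(-0.0279), 0, np.float64(0.1552)) [0.199, -0.0, 0.147]
(np.float64(-0.0366), 0, np.float64(0.1424)) [0.208, -0.0, 0.16]
(np.float64(-0.044), 0, np.float64(0.1286)) [0.215, -0.0, 0.174]
(np.float64(-0.05), 0, np.float64(0.114)) [0.221, 0.0, 0.188]
```

move_arm(
  targets=[
    [1,[-0.003,0,0.03],0],
    [1,[-0.003,0,0.06],0],
    [1,[-0.003,0,0.085],0],
    [1,[-0.003,0,0.1],0],
    [1,[0.008,0,0.1],0],
    [1,[0.02,0,0.1],0],
    [1,[0.033,0,0.099],0],
    [1,[0.046,0,0.098],0],
    [1,[0.052,0,0.096],0],
    [1,[0.059,0,0.094],0],
  ],
)

```text
t: 8.0
eef_pos: [0.5841, -0.2483, 0.2068]
ee_rot: [-0.002, 0.217, 0.976, 0.001]
ft_force: [3.4, -1.2, -1.6]
gripper_width: 0.0003
```

Run:
```python
from h import *
L=[]
for t,r in zip([1.3,1.2,1.1,1,.9,.8,.7,.6,.5,.4,.3,.2,.1,0],np.linspace(125,150,14)):
    L.append((round(float(84-r*np.cos(t)+34*np.sin(t)+16)/1e3,4),0,round(float(80+r*np.sin(t)+34*np.cos(t))/1e3,4)))
path(L)
```

```text
P [0.1116 0.0007 0.2068] turn 0.28 F [ 3.4 -1.2 -1.6] t 8.0 j [-0.42  0.42  1.43  0.    1.3  -1.55]
(0.0993, 0, 0.2095) [0.012, -0.001, -0.003]
(0.0857, 0, 0.2106) [0.026, -0.001, -0.004]
(0.0719, 0, 0.2103) [0.04, -0.0, -0.003]
(0.058, 0, 0.2084) [0.054, -0.0, -0.001]
(0.0442, 0, 0.2051) [0.067, -0.0, 0.002]
(0.0306, 0, 0.2003) [0.081, -0.0, 0.007]
(0.0175, 0, 0.194) [0.094, -0.0, 0.013]
(0.0049, 0, 0.1862) [0.107, -0.0, 0.021]
(-0.0069, 0, 0.1771) [0.118, -0.0, 0.03]
(-0.0178, 0, 0.1667) [0.129, -0.0, 0.041]
(-0.0277, 0, 0.1551) [0.139, -0.0, 0.052]
(-0.0365, 0, 0.1424) [0.148, 0.0, 0.065]
(-0.0439, 0, 0.1286) [0.155, 0.0, 0.079]
(-0.05, 0, 0.114) [0.161, 0.0, 0.093]
```

Contact at 3.6 N, and the cover is moving. Following the arc slowly.

move_arm(
  targets=[
    [1,[0.006,0,-0.002],0],
    [1,[0.012,0,-0.003],0],
    [1,[0.019,0,-0.004],0],
    [1,[0.026,0,-0.004],0],
    [1,[0.033,0,-0.003],0],
    [1,[0.04,0,-0.003],0],
    [1,[0.047,0,-0.002],0],
    [1,[0.054,0,-0.001],0],
    [1,[0.061,0,0],0],
    [1,[0.067,0,0.002],0],
  ],
)

```text
t: 9.0
eef_pos: [0.5228, -0.2196, 0.2051]
ee_rot: [-0.002, 0.217, 0.976, 0.001]
ft_force: [2.8, -1.1, 0.4]
gripper_width: 0.0003
```

Run:
```python
from h import *
L=[]
for t,r in zip([.9,.8,.7,.6,.5,.4,.3,.2,.1,0],np.linspace(132,150,10)):
    L.append((round(float(84-r*np.cos(t)+34*np.sin(t)+16)/1e3,4),0,round(float(80+r*np.sin(t)+34*np.cos(t))/1e3,4)))
path(L)
```

```text
P [0.044  0.0003 0.2051] turn 0.29 F [ 2.8 -1.1  0.4] t 9.0 j [-0.42  0.31  1.59  0.    1.24 -1.55]
(0.0446, 0, 0.2045) [-0.001, -0.0, 0.001]
(0.031, 0, 0.1998) [0.013, -0.0, 0.005]
(0.0179, 0, 0.1936) [0.026, -0.0, 0.012]
(0.0053, 0, 0.186) [0.039, -0.0, 0.019]
(-0.0066, 0, 0.177) [0.05, -0.0, 0.028]
(-0.0176, 0, 0.1666) [0.061, 0.0, 0.039]
(-0.0275, 0, 0.155) [0.071, 0.0, 0.05]
(-0.0363, 0, 0.1423) [0.08, 0.0, 0.063]
(-0.0439, 0, 0.1286) [0.088, 0.0, 0.077]
(-0.05, 0, 0.114) [0.094, 0.0, 0.091]
```

move_arm(
  targets=[
    [1,[0.007,0,0.003],0],
    [1,[0.013,0,0.005],0],
    [1,[0.02,0,0.008],0],
    [1,[0.026,0,0.012],0],
    [1,[0.033,0,0.015],0],
    [1,[0.039,0,0.019],0],
    [1,[0.045,0,0.023],0],
    [1,[0.05,0,0.028],0],
    [1,[0.056,0,0.033],0],
    [1,[0.061,0,0.039],0],
  ],
)

```text
t: 10.0
eef_pos: [0.467, -0.1934, 0.1659]
ee_rot: [-0.002, 0.217, 0.976, 0.001]
ft_force: [1.6, -0.2, 1.0]
gripper_width: 0.0005
```

Run:
```python
from h import *
from rig import viewer
path([(-.0275,0,.155),(-.0363,0,.1423),(-.044,0,.1286),(-.05,0,.117),(-.05,0,.114)])
a=viewer.capture("side")["pixels"][110:330,200:440,::-1];b=viewer.capture("scene")["pixels"][100:340,210:450,::-1]
a=cv2.resize(a,(400,367),interpolation=3);b=cv2.resize(b,(400,400),interpolation=3)
o=np.zeros((400,800,3),np.uint8);o[:367,:400]=a;o[:,400:]=b;cv2.imwrite("pics/c4.png",o)
```

```text
P [-0.0177  0.      0.1659] turn 0.28 F [ 1.6 -0.2  1. ] t 10.0 j [-0.42  0.25  1.79  0.    1.1  -1.55]
(-0.0275, 0, 0.155) [0.01, 0.0, 0.011]
(-0.0363, 0, 0.1423) [0.019, 0.0, 0.024]
(-0.044, 0, 0.1286) [0.026, 0.0, 0.037]
(-0.05, 0, 0.117) [0.032, 0.0, 0.049]
(-0.05, 0, 0.114) [0.032, 0.0, 0.052]
```

View pics/c4.png

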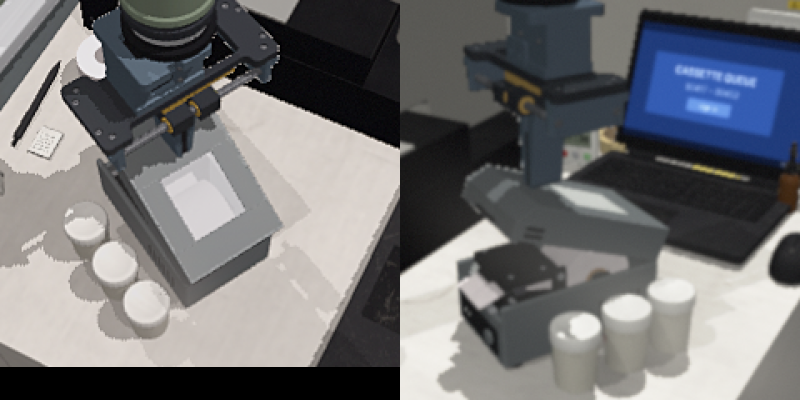

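The crops show the cover about 0.4 rad open with the fingertips on its top face (scene half at (540,185)). The head is still flat at (515,265) and the pots are standing. Continuing the closing arc.

move_arm(
  targets=[
    [1,[0.005,0,0.005],0],
    [1,[0.01,0,0.011],0],
    [1,[0.015,0,0.017],0],
    [1,[0.019,0,0.024],0],
    [1,[0.023,0,0.031],0],
    [1,[0.026,0,0.037],0],
    [1,[0.029,0,0.043],0],
    [1,[0.031,0,0.048],0],
    [1,[0.032,0,0.052],0],
    [1,[0.032,0,0.053],0],
  ],
)

```text
t: 11.1
eef_pos: [0.4364, -0.1791, 0.1141]
ee_rot: [-0.003, 0.217, 0.976, 0.001]
ft_force: [-5.4, 1.9, 21.6]
gripper_width: 0.0006
```

The cover stops firmly at z=0.114, which is the shut height. I'll lift, press once nearer the front edge, then retreat and look.

move_arm(
  targets=[
    [1,[0,0,-0.01],0],
    [1,[0.012,0,-0.012],0],
    [1,[0.02,0,-0.008],0],
    [1,[0.02,0,-0.003],0],
    [1,[0.02,0,0.001],0],
    [1,[0.02,0,0.002],0],
  ],
)

```text
t: 11.7
eef_pos: [0.4169, -0.17, 0.114]
ee_rot: [-0.005, 0.217, 0.976, 0.001]
ft_force: [-10.2, 4.4, 31.4]
gripper_width: 0.0003
```

move_arm(
  targets=[
    [1,[0,0,-0.01],0],
    [1,[0,0,-0.04],0],
    [1,[0,0,-0.08],0],
    [1,[0,0,-0.12],0],
    [1,[0,0,-0.16],0],
    [1,[0,0,-0.2],0],
    [1,[0,0,-0.23],0],
    [1,[0,0,-0.24],0],
    [1,[0,0,-0.24],0],
  ],
)

```text
t: 12.6
eef_pos: [0.4196, -0.1713, 0.3541]
ee_rot: [-0.004, 0.217, 0.976, 0.001]
ft_force: [-0.2, 0.3, -0.3]
gripper_width: 0.0006
```

Run:
```python
from h import *
from rig import viewer
path([])
a=viewer.capture("side")["pixels"][150:330,220:420,::-1];b=viewer.capture("scene")["pixels"][180:350,220:420,::-1]
a=cv2.resize(a,(400,360),interpolation=3);b=cv2.resize(b,(400,340),interpolation=3)
o=np.zeros((360,800,3),np.uint8);o[:360,:400]=a;o[:340,400:]=b;cv2.imwrite("pics/c5.png",o)
```

```text
P [-7.000e-02 -3.000e-04  3.541e-01] turn 0.29 F [-0.2  0.3 -0.3] t 12.6 j [-0.41  0.07  1.54  0.    1.54 -1.55]
```

View pics/c5.png

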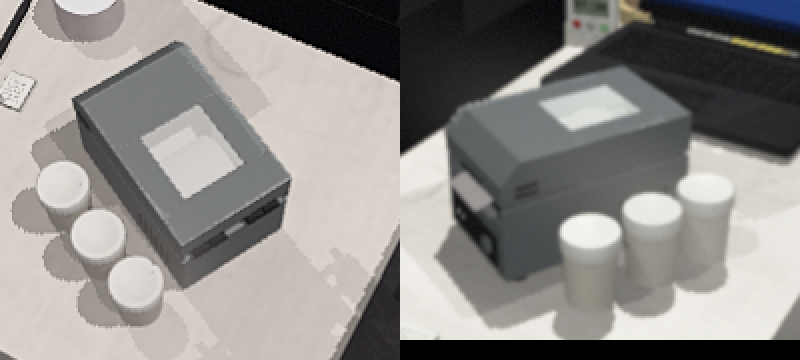

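The crops show the cover shut flush on the tub with an even seam (scene half, rows 150–215). The pots and printer are where they were, and the arm is clear.

```bash
python3 -c "
from rig import ctrl
print(ctrl.hand_in())"
```

```text
the job is handed in; nothing more can be done
None
```

The print head is folded home on the platen roller and the cover is shut over it. I handed the job in at about 12.6 s of the 54 s allowed.

- **Print head:** I pushed it down with the shut fingers. It stopped firmly at a TCP height of 0.090 m under about 35 N, against about 0.091 m expected. Pictures showed it lying flat, before the cover was moved and again with the cover part closed.
- **Cover:** I swung it shut from behind with about 2–4 N. It stopped at 0.114 m, the height given for shut, both on the first press (about 22 N) and on a second nearer the front edge (about 31 N).
- **Last checks:** The final pictures show the cover seam flush and even, the three pots standing in place, and the printer not visibly moved. The arm was clear, with the wrist force near 0 N.
- **Disagreement:** Early position measurements differed between cameras by about 7 mm at the printer's front. I used the average, and the contact heights then matched.

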